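Make up the spent-battery return pack to its collection weight

ROBOT

A 7-joint arm with a two-finger parallel gripper is mounted at the origin on the work surface. World frame = base frame: x ahead of the robot, y to its left, z up, the work surface at z = 0. Lengths are in m, angles in rad, forces in N, time in s.
With the tool pointing down it reaches from about 0.425 to 0.825 m from the base axis. Payload 3.6 kg.
Tool frame: the origin (TCP) lies between the finger pads; the fingertips stand 17 mm ahead of it and the grasp point (between the pads) lies 2 mm behind it; z points along the fingers, y is the line along which they close (so a half turn about z gives the same grasp; the last joint's range is limited). The gripper opens to 93 mm and grips with 3 to 60 N. Pads are 15 mm wide; open, the fingers measure 128 mm over their backs; the gripper's body (75 mm by 188 mm) begins 65 mm behind the grasp point.
Start: joints at [-1.341, 0.615, -0.013, 1.423, 0.008, 1.103, -0.04], TCP at [0.164, 0.629, 0.236] pointing down, gripper open.
Joint ranges: [-3.12, 3.12], [-0.3, 2.06], [-1.34, 1.32], [0.26, 2.42], [-1.36, 4.5], [0.01, 1.98], [-2.84, 2.84]. Speed limits (rad/s): [2.79, 2.79, 3.14, 3.14, 3.14, 3.14, 3.14].

INTERFACE

Orientations are given as [roll, pitch, yaw] about the fixed x, y, z axes, in that order (R = Rz(yaw) Ry(pitch) Rx(roll)).
In Python, from workcell import bot, viewer gives the robot as it stands.
- The arm moves only by the shell command python3 -m handwheel 'ROWS' [FORCE]. ROWS is a JSON object of lists of equal length, an entry for each row: "rotation": the turn, a rotation vector about the world's x, y, z in degrees, a list of three; "translation": the shift along the world's x, y, z in cm, a list of three; "grip": the closure, from 0 (fully open) to 1 (shut). A call has exactly 10 rows; each row shifts and turns the commanded pose from where the row before left it; what a row does not reach is not made up. A row lasts 1/10 s, in which the tool goes at most 50 mm and 8.59 degrees, less where a joint would pass 70% of its speed; a pose out of reach is approached as far as the arm can. A call is refused whole if a number of a shift passes 5 or a number of a turn 8.59, either way. A call with a gripper value outside its range is refused whole. The fingers move at their own pace and stop on an object; FORCE is the grip in N (left out, the last holds). Time passes only in rows, so rows that do not move let the fingers close, or fill a call up. It gives the time, the measured TCP pose, the force, the opening and the grip force at its end, in the units of the state.
- bot.get_obs(): the state, without advancing time (a new reading comes with each control period).
- viewer.camera(name): name is "scene" or "top" or "wrist"; returns (picture, depth): 384x512x3 uint8, red, green, blue; 384x512 float32, m along the optical axis (not along the pixel's ray), 0 where there is no reading.
- viewer.camera_model(name): a dict with "mtx" (3x3 intrinsics, pixels), "T" (4x4, takes a point from camera to world coordinates). Camera axes: x right, y up, looking along -z (the intrinsics and any distortion apply to the point x, -y, -z); pixel columns grow to the right and rows downward; lengths in m; the calibration is good to about 2 mm. A picture is of the moment at which its call begins: read the wrist's pose just before it. camera_model takes no time and is no camera call; for the wrist camera it gives the pose at the moment of the call.
- bot.finish_job(): hands the job in; it is judged then, once.
The state is a dict: "time": time; "joint_positions": joint angles; "qd": joint speeds; "joint_torque": joint torques, N m; "tcp_pos": TCP position; "eef_rot": TCP orientation; "force": force on the tool from outside, world axes, zero at the start; "ft_torque": the same for the moment, N m; "opening": opening from 0.0 (shut) to 1.0 (fully open); "grasp_force": force on a finger pad.
Only numpy, scipy, OpenCV 4.12 (cv2) and the standard library are available. Lean on these libraries where they do the work, as an engineer would, in place of code of your own. Each camera call takes 0.05 s, during which the arm holds its last target. There are 200 camera calls.

TASK

On the dial scale stands the return pack for spent batteries, part filled: add D cells from the steel tray one at a time, each lowered gently upright and fully home into an empty pocket of the pack, until the pan has sunk to the red mark (the needle reaches or first passes it), then stop and leave the other cells standing in the tray. The pack was put down by hand and does not sit square on the pan, so feel each cell into its pocket with a light touch: do not drop cells onto the pan or press the needle into the orange overload sector, and leave the other things on the counter alone.

Things in the scene. Friction and masses are not known exactly. Their poses are not given: they have to be found in the camera images.
- scale: White dial scale, fixed, housing 160 x 200 mm, 66 mm high; origin at the centre of its underside, z up. A sloping head on its +x side carries the round white 110 mm dial with black needle, red mark and orange overload sector. Above it the sprung steel pan.
- pan_top (a point): Centre of the upper face of the steel pan (150 mm in x, 222 mm in y, lip 6 mm high), 122 mm above the counter when empty; it goes down with the pan. On it lies the loose grey return pack, 128 (x) by 200 (y) mm, 31 mm high: a closed yellow-lidded compartment on the +x side, a row of four open pockets on the -x side. The pack has no measured pose.
- pocket_row (a point): Point on the pan's upper face, 40 mm to -x of pan_top, same axes. Pocket centres would lie at x = 0, y = -69, -23, 23, 69 mm from it if the pack lay central and square, but it lies up to 4 mm off in x and y and up to 0.025 rad turned. Pockets: square, 36 x 36 mm, 28 mm deep, all empty. Bottom of a cell fully home: 3 mm above this point; rim: 31 mm above.
- pan (a joint): How far the pan has sunk, in m: 0 when empty, stop at 0.046. A damped spring, 245 N/m (a cell sinks it 5 to 6.5 mm). Red mark at 0.023; orange overload sector from 0.038. The pack with its earlier contents (240 to 400 g) has it 9 to 16 mm down at the start.
- needle (a joint): Angle in rad of the black needle, clockwise from the top (upper end of the slope) of the dial: 120 rad per m of pan travel. The long red mark is at 2.76 rad; the orange overload sector runs from 4.56 to 5.5 rad.
- tray: Square stainless instrument tray on the counter, fixed, 200 x 200 mm, rim 12 mm high, floor 2 mm thick; origin at the centre of its underside. Four cells stand in it, at least 75 mm from centre to centre.
- cell1_mid (a point): A spent D cell standing on its flat end: blue cylinder 33 mm in diameter with a copper band near the top, 58.5 mm high plus a 3 mm steel nub 9.5 mm wide (61.5 mm in all), 128 to 156 g. The point is on its axis, 30 mm above its bottom end; z points to the nub end. It starts in the steel tray.
- cell2_mid (a point): A spent D cell standing on its flat end: blue cylinder 33 mm in diameter with a copper band near the top, 58.5 mm high plus a 3 mm steel nub 9.5 mm wide (61.5 mm in all), 128 to 156 g. The point is on its axis, 30 mm above its bottom end; z points to the nub end. It starts in the steel tray.
- cell3_mid (a point): A spent D cell standing on its flat end: blue cylinder 33 mm in diameter with a copper band near the top, 58.5 mm high plus a 3 mm steel nub 9.5 mm wide (61.5 mm in all), 128 to 156 g. The point is on its axis, 30 mm above its bottom end; z points to the nub end. It starts in the steel tray.
- cell4_mid (a point): A spent D cell standing on its flat end: blue cylinder 33 mm in diameter with a copper band near the top, 58.5 mm high plus a 3 mm steel nub 9.5 mm wide (61.5 mm in all), 128 to 156 g. The point is on its axis, 30 mm above its bottom end; z points to the nub end. It starts in the steel tray.
- gel: Hand-gel bottle, 60 mm in diameter, 150 mm high; origin at the centre of its underside. Leave alone.
- jar: White specimen jar with an orange lid, 60 mm in diameter, 70 mm high; origin at the centre of its underside. Leave alone.
- gauge: Round black blood-pressure gauge lying on its back, 60 mm in diameter, 26 mm high; origin at the centre of its underside. Leave alone.
Mind the look-alikes: they are no part of the job. Leave any yellow look-alike of the part that bears cell2_mid alone.

How it is judged:
By the outcome, as a careful person would: the job done as asked, in the order asked, and still so for the second after the job is handed in, with the robot touching nothing.
It also fails if it takes over 72 s, if anything falls off the work surface, if the arm or the gripper's body presses on something with over 40 N, if the wrist force passes 120 N, or if a joint passes its speed limit or range.

## Working session

There is one attempt and no reset: what is moved stays moved. The work goes in short steps, Python scripts to look and compute and a shell command to move; the robot and the scene stay as the last step left them, time stands still between calls to the robot, and variables do not carry over. Pictures are saved under pics/ and viewed, at most 10 in all, crops included, and the job is handed in when it is done.

```bash
ls; mkdir -p pics
cat > h.py <<'E'
import numpy as np, cv2, json
from workcell import bot, viewer
def snap(n, fn=None):
    m=viewer.camera_model(n); p,d=viewer.camera(n)
    if fn: cv2.imwrite('pics/'+fn, cv2.cvtColor(p,cv2.COLOR_RGB2BGR))
    return p,d,m
def ray(m,u,v):
    K=np.array(m['mtx']);T=np.array(m['T'])
    x=np.linalg.inv(K)@[u,v,1.]; d=T[:3,:3]@[x[0],-x[1],-x[2]]
    return T[:3,3],d
def onplane(m,u,v,z):
    o,d=ray(m,u,v); return o+d*(z-o[2])/d[2]
def dep(m,u,v,d):
    o,r=ray(m,u,v); return o+r*d
E
python3 - <<'E'
from h import *
s=bot.get_obs(); print({k:np.round(v,3).tolist() for k,v in s.items()})
a,da,ma=snap('scene');b,db,mb=snap('top');c,dc,mc=snap('wrist')
np.savez('a0.npz',a=a,da=da,b=b,db=db,c=c,dc=dc)
cv2.imwrite('pics/st.png',cv2.cvtColor(np.vstack([np.hstack([a,b])]),cv2.COLOR_RGB2BGR)[:, :]) if 0 else None
cv2.imwrite('pics/top.png',cv2.cvtColor(b,cv2.COLOR_RGB2BGR));cv2.imwrite('pics/scene.png',cv2.cvtColor(a,cv2.COLOR_RGB2BGR))
for m in(ma,mb,mc):print(m.keys(),np.round(m['mtx'],1).tolist(),np.round(m['T'],3).tolist())
E
```

```text
pics
{'time': 0.0, 'joint_positions': [-1.341, 0.616, -0.013, 1.425, 0.008, 1.103, -0.04], 'qd': [-0.001, 0.001, 0.0, -0.001, 0.001, -0.001, -0.0], 'joint_torque': [-0.0, -45.894, 0.209, -16.574, -0.061, 0.021, 0.0], 'tcp_pos': [0.164, 0.628, 0.234], 'eef_rot': [-3.139, 0.0, 2.886], 'force': [-0.27, -0.954, -0.524], 'ft_torque': [0.002, 0.009, -0.026], 'grasp_force': 0.0, 'opening': 1.0}
dict_keys(['mtx', 'T']) [[378.9, 0.0, 253.6], [0.0, 378.9, 186.2], [0.0, 0.0, 1.0]] [[-0.522, -0.531, 0.668, 1.294], [0.853, -0.315, 0.417, 0.476], [-0.011, 0.787, 0.617, 0.812], [0.0, 0.0, 0.0, 1.0]]
dict_keys(['mtx', 'T']) [[495.7, 0.0, 257.7], [0.0, 495.7, 194.4], [0.0, 0.0, 1.0]] [[0.0, 0.99, -0.143, 0.275], [-1.0, 0.002, 0.014, 0.02], [0.014, 0.143, 0.99, 1.761], [0.0, 0.0, 0.0, 1.0]]
dict_keys(['mtx', 'T']) [[321.9, 0.0, 253.0], [0.0, 321.9, 187.2], [0.0, 0.0, 1.0]] [[0.253, -0.934, -0.254, 0.094], [0.968, 0.243, 0.069, 0.647], [-0.002, -0.264, 0.965, 0.385], [0.0, 0.0, 0.0, 1.0]]
```

View pics/top.png

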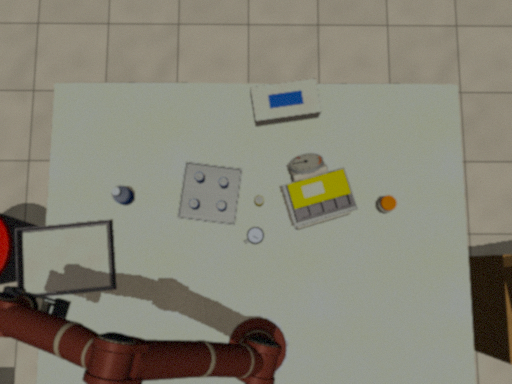

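View pics/scene.png

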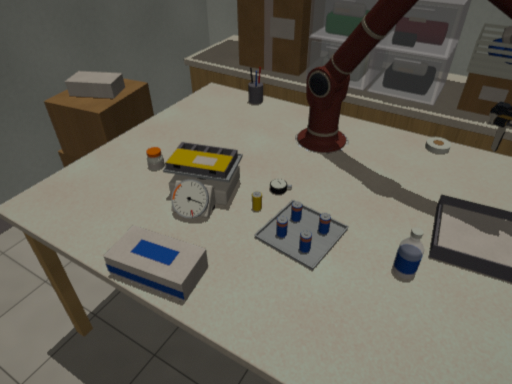

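The top view shows the tray near (210,193), with cells at about (200,177), (223,183), (194,203) and (221,205). The scale with the pack is near (318,195). The scene view shows the yellow look-alike at (257,200), between the tray and the scale, and the gauge at (279,186).

Run:
```python
from h import *
z=np.load('a0.npz'); b=z['b'];db=z['db'];a=z['a']
mb=viewer.camera_model('top');ma=viewer.camera_model('scene')
for n,u,v,h in [('c',200,177,.06),('c',223,183,.06),('c',194,203,.06),('c',221,205,.06),('yel',258,200,.05),('gauge',255,236,.026),('jar',387,204,.07),('gel',118,191,.15),('arm',303,160,.1)]:
    print(n,np.round(onplane(mb,u,v,h),3),'depth',np.round(dep(mb,u,v,db[v,u]),3))
h=cv2.cvtColor(b,cv2.COLOR_RGB2HSV)
m=((h[...,0]>24)&(h[...,0]<34)&(h[...,1]>180)&(h[...,2]>120)).astype(np.uint8)
cs,_=cv2.findContours(m,0,1);c=max(cs,key=cv2.contourArea)
r=cv2.minAreaRect(c);print(r)
for p in cv2.boxPoints(r):print(np.round(p),np.round(onplane(mb,*p,.14),3))
# scene: blue cells
h=cv2.cvtColor(a,cv2.COLOR_RGB2HSV)
m=((h[...,0]>105)&(h[...,0]<128)&(h[...,1]>120)).astype(np.uint8)
n,l,s,ce=cv2.connectedComponentsWithStats(m)
for i in range(1,n):
    if s[i,4]>20:
        u,v=ce[i];print('scene',s[i],np.round(onplane(ma,u,v,.03),3))
im=cv2.cvtColor(a,cv2.COLOR_RGB2BGR)[135:225,140:255];cv2.imwrite('pics/dial.png',cv2.resize(im,None,fx=5,fy=5,interpolation=2))
```

```text
c [0.581 0.198 0.06 ] depth [0.582 0.199 0.054]
c [0.56  0.118 0.06 ] depth [0.56  0.118 0.063]
c [0.49  0.217 0.06 ] depth [0.489 0.216 0.071]
c [0.483 0.124 0.06 ] depth [0.483 0.124 0.065]
yel [ 0.502 -0.004  0.05 ] depth [ 0.502 -0.004  0.053]
gauge [0.379 0.006 0.026] depth [0.379 0.006 0.022]
jar [ 0.487 -0.449  0.07 ] depth [ 0.487 -0.449  0.067]
gel [0.518 0.456 0.15 ] depth [0.517 0.454 0.157]
arm [ 0.634 -0.157  0.1  ] depth [ 0.644 -0.162  0.054]
((318.3805847167969, 188.5734100341797), (25.268173217773438, 58.201541900634766), 74.35775756835938)
[287. 184.] [ 0.543 -0.099  0.14 ]
[343. 169.] [ 0.597 -0.286  0.14 ]
[350. 193.] [ 0.515 -0.307  0.14 ]
[294. 209.] [ 0.462 -0.121  0.14 ]
scene [489  46  23   5  47] [-1.499  0.53   0.03 ]
scene [489  53  23   5  42] [-1.359  0.541  0.03 ]
scene [291 211  10  11  84] [0.506 0.134 0.03 ]
scene [319 223  10  11  93] [0.512 0.227 0.03 ]
scene [277 226  10  11  91] [0.587 0.127 0.03 ]
scene [132 240  47  25 608] [ 0.835 -0.133  0.03 ]
scene [300 241  11  11  95] [0.606 0.21  0.03 ]
scene [395 252  25  22 298] [0.53  0.466 0.03 ]
scene [107 265  77  34 454] [ 0.922 -0.083  0.03 ]
```

View pics/dial.png

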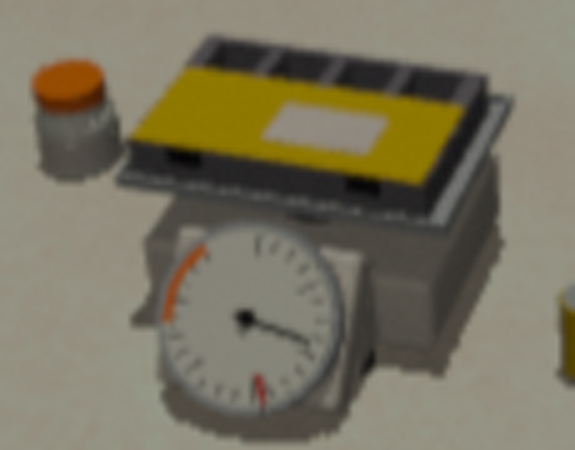

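The needle tip in the dial crop is at about (310,345), with the dial centre at (245,320). That is roughly 1.75 rad, and the red mark is at the bottom (260,395), so I expect to need about two cells. Next I move over the tray, turning the fingers to close along the pack's x.

```bash
python3 -m handwheel '{"rotation":[[0,0,-6],[0,0,-6],[0,0,-6],[0,0,-6],[0,0,-6],[0,0,-6],[0,0,-6],[0,0,-6],[0,0,-6],[0,0,-5.3]],"translation":[[2.9,-3.7,0.1],[2.9,-3.7,0.1],[2.9,-3.7,0.1],[2.9,-3.7,0.1],[2.9,-3.7,0.1],[2.9,-3.7,0.1],[2.9,-3.7,0.1],[2.9,-3.7,0.1],[2.9,-3.7,0.1],[2.9,-3.7,0.1]],"grip":[0.35,0.35,0.35,0.35,0.35,0.35,0.35,0.35,0.35,0.35]}' 30
python3 - <<'E'
from h import *
s=bot.get_obs(); print({k:np.round(v,3).tolist() for k,v in s.items()})
c,dc,mc=snap('wrist','w1.png');np.savez('w1.npz',c=c,d=dc,K=mc['mtx'],T=mc['T'])
print(np.round(mc['T'],3))
E
```

```text
time: 1.15
tcp_pos: [0.4551, 0.2573, 0.2457]
eef_rot: [-3.141, -0.0, 1.847]
force: [1.4, -0.1, -0.3]
opening: 0.649
grasp_force: 0.0
{'time': 1.15, 'joint_positions': [-0.771, 0.419, 0.311, 1.782, -0.152, 0.964, -0.121], 'qd': [0.703, 0.097, 0.311, -0.148, -0.172, 0.091, 0.152], 'joint_torque': [-2.555, -36.159, 2.317, -14.213, 0.095, 0.096, -0.123], 'tcp_pos': [0.455, 0.257, 0.246], 'eef_rot': [-3.141, -0.0, 1.847], 'force': [1.414, -0.059, -0.276], 'ft_torque': [-0.078, 0.024, -0.05], 'grasp_force': 0.0, 'opening': 0.649}
[[ 0.962 -0.264 -0.072  0.435]
 [ 0.273  0.928  0.253  0.327]
 [-0.    -0.263  0.965  0.396]
 [ 0.     0.     0.     1.   ]]
```

View pics/w1.png

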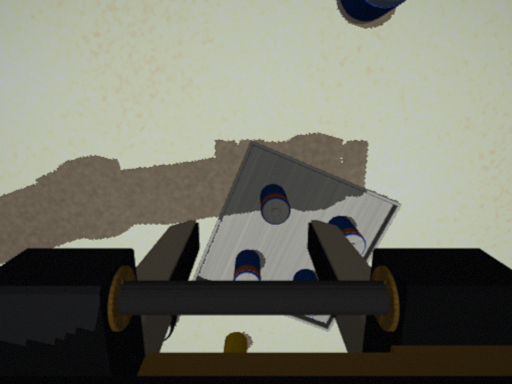

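The wrist view shows the tray with cells at (275,205), (345,235), (247,265) and (305,275), partly behind the gripper. I'll shift so that the tray lies in the clear upper half.

```bash
python3 -m handwheel '{"rotation":[[0,0,0],[0,0,0],[0,0,0],[0,0,0],[0,0,0],[0,0,0],[0,0,0],[0,0,0],[0,0,0],[0,0,0]],"translation":[[1.4,-3,0],[1.4,-3,0],[1.4,-3,0],[1.4,-3,0],[0.5,-2,0],[0,-1,0],[0,0,0],[0,0,0],[0,0,0],[0,0,0]],"grip":[0.35,0.35,0.35,0.35,0.35,0.35,0.35,0.35,0.35,0.35]}' 30
cat > w.py <<'E'
import sys
from h import *
s=bot.get_obs();n=sys.argv[1]
print(np.round(s['time'],2),np.round(s['tcp_pos'],4),np.round(s['eef_rot'],4))
c,dc,mc=snap('wrist',n+'.png');np.savez(n+'.npz',c=c,d=dc,mtx=mc['mtx'],T=mc['T'],tcp=s['tcp_pos'])
E
python3 w.py w2
```

```text
time: 2.2
tcp_pos: [0.5151, 0.1104, 0.2456]
eef_rot: [-3.141, -0.001, 1.854]
force: [0.6, -1.0, -0.2]
opening: 0.651
grasp_force: 0.0
2.2 [0.5151 0.1104 0.2456] [-3.1415e+00 -7.0000e-04  1.8536e+00]
```

```bash
python3 -m handwheel '{"rotation":[[0,0,0],[0,0,0],[0,0,0],[0,0,0],[0,0,0],[0,0,0],[0,0,0],[0,0,0],[0,0,0],[0,0,0]],"translation":[[0,-3,0.5],[0,-3,0.5],[0,-3,0],[0,0,0],[0,0,0],[0,0,0],[0,0,0],[0,0,0],[0,0,0],[0,0,0]],"grip":[0.35,0.35,0.35,0.35,0.35,0.35,0.35,0.35,0.35,0.35]}' 30
python3 w.py w3
python3 - <<'E'
from h import *
a=[cv2.imread(f'pics/w{i}.png')[:300] for i in(2,3)]
cv2.imwrite('pics/w23.png',cv2.resize(np.vstack(a),None,fx=1,fy=1))
E
```

```text
time: 3.25
tcp_pos: [0.5154, 0.0192, 0.2556]
eef_rot: [-3.142, -0.0, 1.851]
force: [-0.1, 0.4, -1.0]
opening: 0.649
grasp_force: 0.0
3.25 [0.5154 0.0192 0.2556] [-3.1415e+00 -1.0000e-04  1.8514e+00]
```

View pics/w23.png

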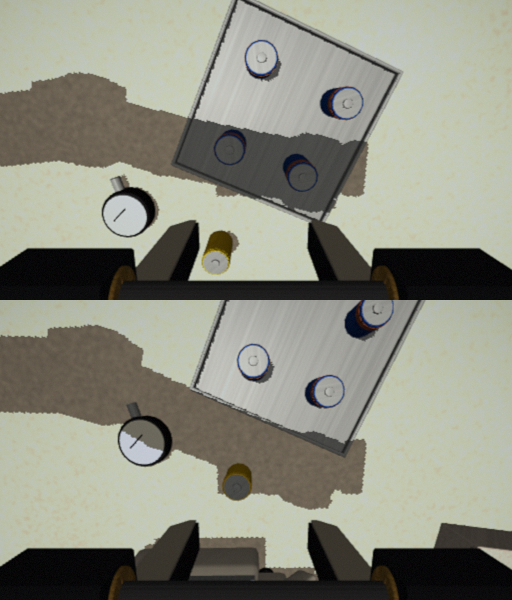

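w2 (top half) shows the four cell nubs at (262,58), (347,103), (229,148) and (301,172). w3 shows two of them again at (253,61) and (330,91). The yellow look-alike is at (218,250) in w2 and (237,182) in w3. Next I look at the pack from two places.

```bash
python3 -m handwheel '{"rotation":[[0,0,0],[0,0,0],[0,0,0],[0,0,0],[0,0,0],[0,0,0],[0,0,0],[0,0,0],[0,0,0],[0,0,0]],"translation":[[-0.5,-4,1.5],[-0.5,-4,1.5],[-0.5,-4.5,1.5],[-0.5,-4.5,0.5],[-0.5,-4.5,0],[-0.5,-4.5,0],[0,-1,0],[0,0,0],[0,0,0],[0,0,0]],"grip":[0.35,0.35,0.35,0.35,0.35,0.35,0.35,0.35,0.35,0.35]}' 30
python3 w.py w4
```

```text
time: 4.3
tcp_pos: [0.4863, -0.2487, 0.3054]
eef_rot: [3.141, -0.002, 1.855]
force: [0.3, 0.2, -0.4]
opening: 0.651
grasp_force: 0.0
4.3 [ 0.4863 -0.2487  0.3054] [ 3.1412e+00 -1.7000e-03  1.8548e+00]
```

```bash
python3 -m handwheel '{"rotation":[[0,0,0],[0,0,0],[0,0,0],[0,0,0],[0,0,0],[0,0,0],[0,0,0],[0,0,0],[0,0,0],[0,0,0]],"translation":[[-0.5,-3,0],[-0.5,-3,0],[0,0,0],[0,0,0],[0,0,0],[0,0,0],[0,0,0],[0,0,0],[0,0,0],[0,0,0]],"grip":[0.35,0.35,0.35,0.35,0.35,0.35,0.35,0.35,0.35,0.35]}' 30
python3 w.py w5
python3 - <<'E'
from h import *
a=[cv2.imread(f'pics/w{i}.png')[:300] for i in(4,5)]
cv2.imwrite('pics/w45.png',np.vstack(a))
# cells: points at top height by depth
def load(n):
    z=np.load(n+'.npz');return z['c'],z['d'],dict(mtx=z['mtx'],T=z['T'])
def cloud(d,m):
    v,u=np.mgrid[:384,:512];K=m['mtx'];T=m['T']
    P=np.stack([(u-K[0,2])/K[0,0]*d,-(v-K[1,2])/K[1,1]*d,-d],-1)
    return P@T[:3,:3].T+T[:3,3]
for n in('w2','w3'):
    c,d,m=load(n);P=cloud(d,m)
    k=((P[...,2]>.052)&(P[...,2]<.075)&(d>0)).astype(np.uint8);k[225:]=0
    N,l,s,ce=cv2.connectedComponentsWithStats(k)
    for i in range(1,N):
        if s[i,4]>150:
            q=P[l==i];cc=cv2.minEnclosingCircle(np.float32(q[:,:2]));print(n,s[i].tolist(),ce[i].round(1),np.median(q,0).round(4),np.round(cc[0],4),round(cc[1],4))
E
```

```text
time: 5.35
tcp_pos: [0.4754, -0.3111, 0.3057]
eef_rot: [-3.142, -0.0, 1.851]
force: [1.0, 1.0, -0.4]
opening: 0.646
grasp_force: 0.0
5.35 [ 0.4754 -0.3111  0.3057] [-3.1415 -0.      1.851 ]
w2 [245, 40, 34, 37, 981] [261.3  57.9] [0.4914 0.2199 0.0621] [0.4914 0.2202] 0.0167
w2 [329, 87, 35, 33, 921] [346.1 102.9] [0.5849 0.2033 0.0619] [0.5864 0.2032] 0.0168
w2 [214, 133, 32, 32, 793] [229.8 148.8] [0.4851 0.1262 0.0619] [0.4851 0.125 ] 0.0167
w2 [287, 160, 31, 32, 769] [302.  175.8] [0.5664 0.1199 0.062 ] [0.5677 0.1186] 0.0168
w3 [357, 0, 37, 30, 909] [374.8  13. ] [0.5859 0.1994 0.0619] [0.5866 0.2026] 0.0171
w3 [237, 44, 33, 35, 910] [253.2  61.1] [0.485  0.1246 0.0621] [0.4848 0.1249] 0.0167
w3 [312, 75, 33, 33, 874] [328.   91.1] [0.5663 0.1183 0.0619] [0.5677 0.1183] 0.0168
w3 [223, 171, 29, 30, 680] [237.  185.8] [ 0.5036 -0.0047  0.06  ] [ 0.5037 -0.006 ] 0.0167
```

View pics/w45.png

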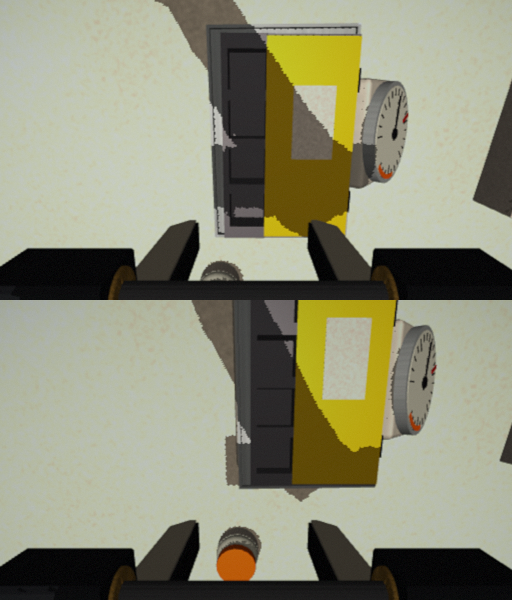

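w45 (w4 top, w5 bottom): the pack's four dark pockets run down the left column. In w4 they are near x=247, v≈65, 115, 160 and 207; in w5 they are near x=275, v≈15, 55, 107 and 152 (within that half). The yellow lid is on the right, then the dial. I'll get the pocket outlines as depth holes at rim level.

```bash
cat >> h.py <<'E'
def load(n):
    z=np.load(n+'.npz');return z['c'],z['d'],dict(mtx=z['mtx'],T=z['T'])
def cloud(d,m):
    v,u=np.mgrid[:384,:512];K=m['mtx'];T=m['T']
    P=np.stack([(u-K[0,2])/K[0,0]*d,-(v-K[1,2])/K[1,1]*d,-d],-1)
    return P@T[:3,:3].T+T[:3,3]
E
python3 - <<'E'
from h import *
for n in('w4','w5'):
    c,d,m=load(n);P=cloud(d,m);z=P[...,2].copy();z[240:]=0
    q=z[(z>.08)&(z<.17)];hh,e=np.histogram(q,bins=np.arange(.08,.17,.003));print(n,list(zip(e.round(3)[hh>100].tolist(),hh[hh>100].tolist())))
    hs=cv2.cvtColor(c,cv2.COLOR_RGB2HSV);ye=(hs[...,0]>20)&(hs[...,0]<34)&(hs[...,1]>150);ye[240:]=False
    zl=np.median(z[ye&(z>.1)]);print('lid z',zl)
    k=((z>zl-.006)&(z<zl+.006)).astype(np.uint8)
    cs,hi=cv2.findContours(k,cv2.RETR_CCOMP,cv2.CHAIN_APPROX_NONE)
    for i,cc in enumerate(cs):
        A=cv2.contourArea(cc)
        if A<250: continue
        W=np.float32([onplane(m,*p,zl)[:2] for p in cc[:,0]])
        r=cv2.minAreaRect(W*1000);print('hole' if hi[0][i][3]>=0 else 'outer',A,np.round(r[0],1),np.round(r[1],1),round(r[2],2),cc[:,0].mean(0).round())
E
```

```text
Traceback (most recent call last):
IndexError: boolean index did not match indexed array along axis 0; size of axis is 31 but size of corresponding boolean axis is 30
```

```bash
cat > pk.py <<'E'
from h import *
import sys
for n in sys.argv[1:]:
    c,d,m=load(n);P=cloud(d,m);z=P[...,2].copy();z[240:]=0
    hh,e=np.histogram(z,bins=np.arange(.08,.17,.003));e=e[:-1];print(n,list(zip(e.round(3)[hh>100].tolist(),hh[hh>100].tolist())))
    hs=cv2.cvtColor(c,cv2.COLOR_RGB2HSV);ye=(hs[...,0]>20)&(hs[...,0]<34)&(hs[...,1]>150);ye[240:]=False
    zl=np.median(z[ye&(z>.1)]);print('lid z',zl)
    k=((z>zl-.006)&(z<zl+.006)).astype(np.uint8)
    cs,hi=cv2.findContours(k,cv2.RETR_CCOMP,cv2.CHAIN_APPROX_NONE)
    for i,cc in enumerate(cs):
        A=cv2.contourArea(cc)
        if A<250: continue
        W=np.float32([onplane(m,*p,zl)[:2] for p in cc[:,0]])
        r=cv2.minAreaRect(W*1000);print('hole' if hi[0][i][3]>=0 else 'outer',A,np.round(r[0],1),np.round(r[1],1),round(r[2],2),cc[:,0].mean(0).round())
E
python3 pk.py w4 w5
```

```text
w4 [(0.08, 146), (0.083, 176), (0.086, 285), (0.089, 594), (0.092, 844), (0.095, 291), (0.098, 214), (0.101, 235), (0.104, 350), (0.107, 2604), (0.11, 4513), (0.113, 1486), (0.116, 201), (0.119, 112), (0.122, 120), (0.125, 158), (0.128, 110), (0.131, 139), (0.134, 253), (0.137, 13517), (0.14, 7366)]
lid z 0.139681317978314
outer 26065.0 [ 511.  -208.9] [129.8 198.9] 15.98 [289. 133.]
hole 1124.0 [ 491.  -285.5] [38.3 35. ] 16.29 [247. 209.]
hole 1261.5 [ 478.2 -241.8] [36.5 37. ] 15.17 [247. 165.]
hole 1443.0 [ 465.3 -198.3] [37.1 36.8] 16.29 [247. 119.]
hole 1622.5 [ 452.9 -154.3] [37.2 36.6] 16.3 [247.  69.]
w5 [(0.08, 158), (0.083, 155), (0.086, 188), (0.089, 354), (0.092, 959), (0.095, 333), (0.098, 223), (0.101, 272), (0.104, 379), (0.107, 2291), (0.11, 4402), (0.113, 1202), (0.116, 135), (0.122, 121), (0.128, 126), (0.131, 122), (0.134, 116), (0.137, 12846), (0.14, 7160)]
lid z 0.13968454231019672
outer 24094.5 [ 515.3 -223.6] [129.2 168.4] 15.98 [316.  86.]
hole 1305.5 [ 490.5 -286.5] [37.1 36. ] 16.08 [274. 155.]
hole 1494.5 [ 477.8 -242.6] [37.1 36.1] 16.08 [275. 107.]
hole 1636.5 [ 465.4 -198.5] [38.  35.9] 16.08 [276.  56.]
```

Pockets along the row (mm), agreeing between the two views: (491,-286), (478,-242), (465,-198) and (453,-154). The turn is 16.1°, which matches the tool yaw. Cells, also agreeing: (485,125), (568,118), (586,203) and (491,220), tops at 62 mm. I'll go to the cell at (485,125).

```bash
python3 -m handwheel '{"rotation":[[0,0,0],[0,0,0],[0,0,0],[0,0,0],[0,0,0],[0,0,0],[0,0,0],[0,0,0],[0,0,0],[0,0,0]],"translation":[[0.1,4.9,0],[0.1,4.9,0],[0.1,4.9,0],[0.1,4.7,-1.6],[0.1,4.7,-1.6],[0.1,4.7,-1.6],[0.1,4.7,-1.6],[0.1,4.7,-1.6],[0.1,4.7,-1.6],[0.1,0.7,-1]],"grip":[0.35,0.35,0.35,0.35,0.35,0.35,0.35,0.35,0.35,0.35]}' 30
python3 -m handwheel '{"rotation":[[0,0,0],[0,0,0],[0,0,0],[0,0,0],[0,0,0],[0,0,0],[0,0,0],[0,0,0],[0,0,0],[0,0,0]],"translation":[[0,0,0],[0,0,-2],[0,0,-2],[0,0,-2],[0,0,-2],[0,0,0],[0,0,0],[0,0,0],[0,0,0],[0,0,0]],"grip":[0.35,0.35,0.35,0.35,0.35,0.35,0.35,0.35,0.35,0.35]}' 30
```

```text
time: 6.4
tcp_pos: [0.4843, 0.1324, 0.1982]
eef_rot: [-3.141, -0.004, 1.862]
force: [0.2, -0.2, -0.5]
opening: 0.648
grasp_force: 0.0
time: 7.4
tcp_pos: [0.4859, 0.1249, 0.1205]
eef_rot: [3.14, -0.0, 1.851]
force: [-0.9, 0.5, -0.6]
opening: 0.646
grasp_force: 0.0
```

```bash
python3 -m handwheel '{"rotation":[[0,0,0],[0,0,0],[0,0,0],[0,0,0],[0,0,0],[0,0,0],[0,0,0],[0,0,0],[0,0,0],[0,0,0]],"translation":[[0,0,-2],[0,0,-2],[0,0,-2],[0,0,-1],[0,0,0],[0,0,0],[0,0,0],[0,0,0],[0,0,0],[0,0,0]],"grip":[0.35,0.35,0.35,0.35,0.35,0.35,0.5,0.62,0.7,0.75]}' 20
python3 -m handwheel '{"rotation":[[0,0,0],[0,0,0],[0,0,0],[0,0,0],[0,0,0],[0,0,0],[0,0,0],[0,0,0],[0,0,0],[0,0,0]],"translation":[[0,0,0],[0,0,0],[0,0,0],[0,0,0],[0,0,2],[0,0,4],[0,0,4],[0,0,4],[0,0,4],[0,0,2]],"grip":[0.8,0.8,0.8,0.8,0.8,0.8,0.8,0.8,0.8,0.8]}' 20
python3 w.py w6
```

```text
time: 8.4
tcp_pos: [0.4855, 0.1249, 0.05]
eef_rot: [3.141, -0.0, 1.851]
force: [-1.6, -0.4, 0.0]
opening: 0.355
grasp_force: 1.3
time: 9.4
tcp_pos: [0.4866, 0.1249, 0.2525]
eef_rot: [3.137, 0.0, 1.851]
force: [0.3, -0.0, -1.9]
opening: 0.353
grasp_force: 20.0
9.4 [0.4866 0.1249 0.2525] [3.1367 0.     1.8507]
```

View pics/w6.png

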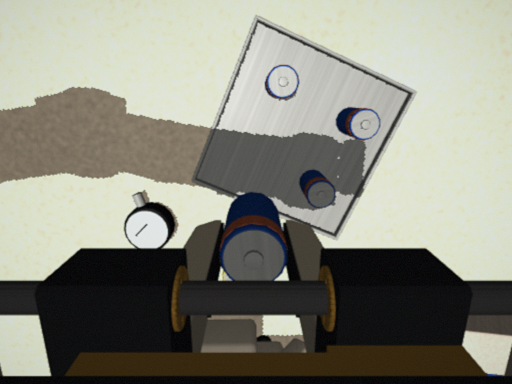

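The cell is held upright between the fingers, its top disk centred at about (254,258). I'll measure the cell's offset from the TCP with the same camera.

```bash
cat > held.py <<'E'
from h import *
import sys
n=sys.argv[1];c,d,m=load(n);t=np.load(n+'.npz')['tcp'];P=cloud(d,m)-t
k=(abs(P[...,2]-.012)<.004)&(np.hypot(P[...,0],P[...,1])<.03)&(d>0);k[283:]=0
q=P[k];sc=np.float32(q[:,:2]*1000);print(len(q),np.round(cv2.minEnclosingCircle(sc),1) if 0 else cv2.minEnclosingCircle(sc),np.median(q[:,2]))
h=cv2.convexHull(sc);print(cv2.fitEllipse(h))
E
python3 held.py w6
```

```text
3772 ((-2.4110774993896484, 8.49632740020752), 28.533794403076172) 0.012066256240258227
((-0.6968693733215332, 2.74733829498291), (29.7220516204834, 61.61997604370117), 105.69269561767578)
```

```bash
cat > held.py <<'E'
from h import *
import sys
n=sys.argv[1];c,d,m=load(n);t=np.load(n+'.npz')['tcp'];P=cloud(d,m)-t
a=1.851;ey=np.array([np.sin(a),-np.cos(a)]);ex=np.array([np.cos(a),np.sin(a)])
y=P[...,:2]@ey;x=P[...,:2]@ex
s=(abs(y)<.005)&(abs(x)<.03)&(abs(P[...,2]-.012)<.005)&(d>0)
h,e=np.histogram(x[s],bins=np.arange(-.03,.03,.002));print(list(zip((e[:-1]*1000).round(),h)))
k=s&(abs(x)<.012);zz=P[...,2][k];print(np.percentile(zz,[5,25,50,75,95]).round(4))
nb=k&(P[...,2]>np.median(zz)+.0015);print('nub',nb.sum(),x[nb].mean(),y[nb].mean())
E
python3 held.py w6
```

```text
[(np.float64(-30.0), np.int64(0)), (np.float64(-28.0), np.int64(0)), (np.float64(-26.0), np.int64(0)), (np.float64(-24.0), np.int64(0)), (np.float64(-22.0), np.int64(0)), (np.float64(-20.0), np.int64(0)), (np.float64(-18.0), np.int64(0)), (np.float64(-16.0), np.int64(0)), (np.float64(-14.0), np.int64(0)), (np.float64(-12.0), np.int64(52)), (np.float64(-10.0), np.int64(82)), (np.float64(-8.0), np.int64(74)), (np.float64(-6.0), np.int64(54)), (np.float64(-4.0), np.int64(59)), (np.float64(-2.0), np.int64(69)), (np.float64(0.0), np.int64(93)), (np.float64(2.0), np.int64(97)), (np.float64(4.0), np.int64(112)), (np.float64(6.0), np.int64(80)), (np.float64(8.0), np.int64(88)), (np.float64(10.0), np.int64(82)), (np.float64(12.0), np.int64(91)), (np.float64(14.0), np.int64(114)), (np.float64(16.0), np.int64(91)), (np.float64(18.0), np.int64(0)), (np.float64(20.0), np.int64(0)), (np.float64(22.0), np.int64(0)), (np.float64(24.0), np.int64(0)), (np.float64(26.0), np.int64(0))]
[0.0113 0.012  0.0125 0.0142 0.0153]
nub 256 0.0008089393837814301 0.00013527741753863322
```

```bash
python3 -m handwheel '{"rotation":[[0,0,0],[0,0,0],[0,0,0],[0,0,0],[0,0,0],[0,0,0],[0,0,0],[0,0,0],[0,0,0],[0,0,0]],"translation":[[-0.3,-3,0],[-0.3,-4.5,0],[-0.3,-4.8,0],[-0.3,-4.8,0],[-0.3,-4.8,0],[-0.3,-4.5,0],[-0.3,-4,0],[0,-2,-1],[0,0,-1],[0,0,-1.2]],"grip":[0.8,0.8,0.8,0.8,0.8,0.8,0.8,0.8,0.8,0.8]}' 20
python3 -m handwheel '{"rotation":[[0,0,0],[0,0,0],[0,0,0],[0,0,0],[0,0,0],[0,0,0],[0,0,0],[0,0,0],[0,0,0],[0,0,0]],"translation":[[0,0,0],[0,0,-1],[0,0,-1],[0,0,0],[0,0,0],[0,0,0],[0,0,0],[0,0,0],[0,0,0],[0,0,0]],"grip":[0.8,0.8,0.8,0.8,0.8,0.8,0.8,0.8,0.8,0.8]}' 20
python3 -c "
from h import *
s=bot.get_obs();print(np.round(s['tcp_pos'],4),np.round(s['eef_rot'],4),np.round(s['force'],2),np.round(s['ft_torque'],3))"
```

```text
time: 10.45
tcp_pos: [0.464, -0.1983, 0.2158]
eef_rot: [-3.14, -0.002, 1.851]
force: [0.7, 0.9, -2.8]
opening: 0.351
grasp_force: 20.0
time: 11.45
tcp_pos: [0.4645, -0.1992, 0.1978]
eef_rot: [3.141, 0.0, 1.851]
force: [-0.2, 0.3, -2.3]
opening: 0.347
grasp_force: 20.0
[ 0.4645 -0.1992  0.1978] [3.1414e+00 1.0000e-04 1.8509e+00] [-0.23  0.26 -2.28] [-0.057  0.021  0.011]
```

```bash
python3 -m handwheel '{"rotation":[[0,0,0],[0,0,0],[0,0,0],[0,0,0],[0,0,0],[0,0,0],[0,0,0],[0,0,0],[0,0,0],[0,0,0]],"translation":[[0.1,0,-0.4],[0,0,-0.4],[0,0,-0.2],[0,0,-0.1],[0,0,-0.1],[0,0,-0.1],[0,0,-0.1],[0,0,-0.1],[0,0,-0.1],[0,0,-0.1]],"grip":[0.8,0.8,0.8,0.8,0.8,0.8,0.8,0.8,0.8,0.8]}' 20
python3 -c "
from h import *
s=bot.get_obs();print(np.round(s['tcp_pos'],4),np.round(s['eef_rot'],4),np.round(s['force'],2),np.round(s['ft_torque'],3))"
```

```text
time: 12.45
tcp_pos: [0.4654, -0.1992, 0.1806]
eef_rot: [-3.142, -0.0, 1.851]
force: [-0.3, -0.5, -1.4]
opening: 0.35
grasp_force: 20.0
[ 0.4654 -0.1992  0.1806] [-3.1416 -0.      1.8509] [-0.26 -0.55 -1.44] [-0.1    0.046  0.002]
```

```bash
python3 -m handwheel '{"rotation":[[0,0,0],[0,0,0],[0,0,0],[0,0,0],[0,0,0],[0,0,0],[0,0,0],[0,0,0],[0,0,0],[0,0,0]],"translation":[[0,0,-0.3],[0,0,-0.3],[0,0,-0.3],[0,0,-0.2],[0,0,-0.2],[0,0,-0.2],[0,0,-0.1],[0,0,0],[0,0,0],[0,0,0]],"grip":[0.8,0.8,0.8,0.8,0.8,0.8,0.8,0.8,0.8,0.8]}' 20
python3 -c "
from h import *
s=bot.get_obs();print(np.round(s['tcp_pos'],4),np.round(s['eef_rot'],4),np.round(s['force'],2),np.round(s['ft_torque'],3))"
```

```text
time: 13.45
tcp_pos: [0.4655, -0.1992, 0.1647]
eef_rot: [3.141, 0.0, 1.851]
force: [-0.6, 0.7, -0.8]
opening: 0.349
grasp_force: 20.0
[ 0.4655 -0.1992  0.1647] [3.1415e+00 1.0000e-04 1.8509e+00] [-0.58  0.66 -0.77] [-0.04   0.071  0.074]
```

```bash
F='from h import *
s=bot.get_obs();print(np.round(s["tcp_pos"],4),np.round(s["force"],2),np.round(s["ft_torque"],3))'
python3 -m handwheel '{"rotation":[[0,0,0],[0,0,0],[0,0,0],[0,0,0],[0,0,0],[0,0,0],[0,0,0],[0,0,0],[0,0,0],[0,0,0]],"translation":[[0,0,-0.1],[0,0,-0.1],[0,0,-0.1],[0,0,-0.1],[0,0,-0.1],[0,0,0],[0,0,0],[0,0,0],[0,0,0],[0,0,0]],"grip":[0.8,0.8,0.8,0.8,0.8,0.8,0.8,0.8,0.8,0.8]}' 20; python3 -c "$F"
python3 -m handwheel '{"rotation":[[0,0,0],[0,0,0],[0,0,0],[0,0,0],[0,0,0],[0,0,0],[0,0,0],[0,0,0],[0,0,0],[0,0,0]],"translation":[[0,0,-0.1],[0,0,-0.1],[0,0,-0.1],[0,0,-0.1],[0,0,0],[0,0,0],[0,0,0],[0,0,0],[0,0,0],[0,0,0]],"grip":[0.8,0.8,0.8,0.8,0.8,0.8,0.8,0.8,0.8,0.8]}' 20; python3 -c "$F"
python3 w.py w7;python3 pk.py w7|head -3
python3 -c "
from h import *
a,_,_=snap('scene','s7.png');cv2.imwrite('pics/s7c.png',cv2.resize(cv2.imread('pics/s7.png')[135:225,140:255],None,fx=4,fy=4,interpolation=2))"
```

```text
time: 14.45
tcp_pos: [0.4655, -0.1991, 0.1597]
eef_rot: [3.142, -0.0, 1.851]
force: [0.7, 0.1, -1.2]
opening: 0.352
grasp_force: 20.0
[ 0.4655 -0.1991  0.1597] [ 0.65  0.1  -1.18] [-0.055  0.06   0.029]
time: 15.45
tcp_pos: [0.4655, -0.1992, 0.1557]
eef_rot: [3.142, 0.0, 1.851]
force: [-0.5, 0.1, -0.5]
opening: 0.35
grasp_force: 20.0
[ 0.4655 -0.1992  0.1557] [-0.53  0.14 -0.51] [-0.058 -0.015 -0.023]
15.45 [ 0.4655 -0.1992  0.1557] [3.1415e+00 1.0000e-04 1.8508e+00]
w7 [(0.08, 137), (0.083, 145), (0.086, 176), (0.089, 173), (0.092, 349), (0.095, 260), (0.098, 252), (0.101, 329), (0.104, 5852), (0.107, 4264), (0.11, 2801), (0.113, 275), (0.116, 172), (0.119, 185), (0.122, 193), (0.125, 218), (0.128, 238), (0.131, 358), (0.134, 16372), (0.137, 12044), (0.14, 151), (0.143, 185), (0.146, 230), (0.149, 224), (0.152, 210), (0.155, 274), (0.158, 270), (0.161, 290), (0.164, 370), (0.167, 424)]
lid z 0.136844030431271
outer 279.0 [ 461.6 -189.2] [32.3 15.5] 20.38 [252. 213.]
```

View pics/s7c.png

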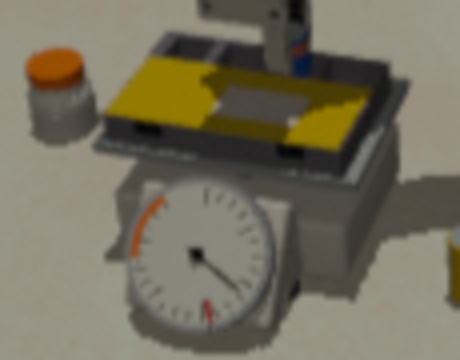

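The crop shows the cell standing in the third pocket and the needle moved on to about (238,290). The lid has sunk 2.8 mm, so the cell is on the pocket floor with half its weight transferred. I'll follow the pan down another 3 mm, then release.

```bash
python3 -m handwheel '{"rotation":[[0,0,0],[0,0,0],[0,0,0],[0,0,0],[0,0,0],[0,0,0],[0,0,0],[0,0,0],[0,0,0],[0,0,0]],"translation":[[0,0,-0.1],[0,0,-0.1],[0,0,-0.1],[0,0,0],[0,0,0],[0,0,0],[0,0,0],[0,0,0],[0,0,0],[0,0,0]],"grip":[0.8,0.8,0.8,0.8,0.8,0.62,0.58,0.54,0.5,0.45]}' 20
python3 -m handwheel '{"rotation":[[0,0,0],[0,0,0],[0,0,0],[0,0,0],[0,0,0],[0,0,0],[0,0,0],[0,0,0],[0,0,0],[0,0,0]],"translation":[[0,0,0],[0,0,0],[0,0,1],[0,0,2],[0,0,3],[0,0,3],[0,-3,3],[0,-4,3],[0.5,-3,0],[0,0,0]],"grip":[0.45,0.45,0.45,0.45,0.45,0.4,0.35,0.35,0.35,0.35]}' 20
python3 -m handwheel '{"rotation":[[0,0,0],[0,0,0],[0,0,0],[0,0,0],[0,0,0],[0,0,0],[0,0,0],[0,0,0],[0,0,0],[0,0,0]],"translation":[[0,0,0],[0,0,0],[0,0,0],[0,0,0],[0,0,0],[0,0,0],[0,0,0],[0,0,0],[0,0,0],[0,0,0]],"grip":[0.35,0.35,0.35,0.35,0.35,0.35,0.35,0.35,0.35,0.35]}' 20
python3 w.py w8;python3 pk.py w8
python3 - <<'E'
from h import *
a,_,_=snap('scene','s8.png');s=cv2.resize(cv2.imread('pics/s8.png')[135:225,140:255],None,fx=3,fy=3,interpolation=2)
w=cv2.imread('pics/w8.png')[:270];cv2.imwrite('pics/m8.png',np.vstack([w,np.pad(s,((0,0),(0,512-s.shape[1]),(0,0)))]))
c,d,m=load('w8');P=cloud(d,m);z=P[...,2];k=((z>.158)&(z<.18)&(d>0)).astype(np.uint8);k[235:]=0
N,l,st,ce=cv2.connectedComponentsWithStats(k)
for i in range(1,N):
    if st[i,4]>200: q=P[l==i];print('cell top',np.round(cv2.minEnclosingCircle(np.float32(q[:,:2]*1000))[0],1),np.percentile(q[:,2],[10,50,90]).round(4),ce[i])
E
```

```text
time: 16.55
tcp_pos: [0.4654, -0.1992, 0.1526]
eef_rot: [-3.141, -0.0, 1.851]
force: [0.3, -0.2, 0.4]
opening: 0.527
grasp_force: 0.0
time: 17.55
tcp_pos: [0.4694, -0.3045, 0.3046]
eef_rot: [3.141, 0.006, 1.844]
force: [-0.3, 0.1, -1.0]
opening: 0.649
grasp_force: 0.0
time: 18.55
tcp_pos: [0.4704, -0.2992, 0.3026]
eef_rot: [-3.142, -0.0, 1.851]
force: [0.4, 0.1, -0.4]
opening: 0.647
grasp_force: 0.0
18.55 [ 0.4704 -0.2992  0.3026] [-3.1416 -0.      1.8508]
w8 [(0.08, 141), (0.083, 153), (0.086, 201), (0.089, 527), (0.092, 978), (0.095, 332), (0.098, 230), (0.101, 2079), (0.104, 3809), (0.107, 1683), (0.11, 385), (0.113, 112), (0.116, 141), (0.125, 113), (0.128, 123), (0.131, 7963), (0.134, 12690), (0.161, 200), (0.164, 977)]
lid z 0.13417388314272538
outer 24586.0 [ 513.8 -217.4] [129.  182.4] 16.06 [315.  89.]
hole 1244.5 [ 490.8 -286.2] [36.8 37.1] 16.3 [276. 166.]
hole 1410.5 [ 478.1 -242.5] [37.  36.2] 16.07 [277. 121.]
hole 1682.0 [ 466.1 -197.4] [39.3 38.7] 16.07 [278.  71.]
cell top [ 465.2 -199. ] [0.1636 0.165  0.1664] [279.90449882  68.91081294]
```

View pics/m8.png

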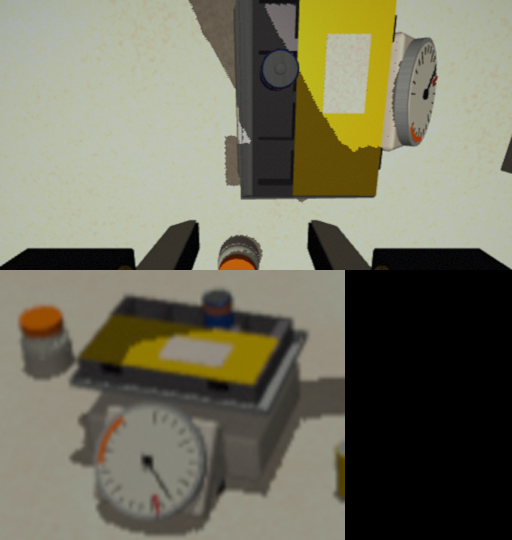

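The cell stands upright in the third pocket, nub at (280,69), with its top 31 mm above the rim, so it is fully home. The needle tip at (172,498) is still about 0.4 rad short of the red mark at (155,503), so one more cell is needed. I'll take the cell at (568,118).

```bash
python3 -m handwheel '{"rotation":[[0,0,0],[0,0,0],[0,0,0],[0,0,0],[0,0,0],[0,0,0],[0,0,0],[0,0,0],[0,0,0],[0,0,0]],"translation":[[1,4.7,0],[1,4.7,0],[1,4.7,0],[1,4.7,0],[1,4.7,0],[1,4.3,-2.2],[1,4.3,-2.2],[1,4.3,-2.2],[1,4.3,-2.2],[0.7,1.1,-3]],"grip":[0.35,0.35,0.35,0.35,0.35,0.35,0.35,0.35,0.35,0.35]}' 20
python3 -m handwheel '{"rotation":[[0,0,0],[0,0,0],[0,0,0],[0,0,0],[0,0,0],[0,0,0],[0,0,0],[0,0,0],[0,0,0],[0,0,0]],"translation":[[0,0,-3],[0,0,-3],[0,0,0],[0,0,0],[0,0,0],[0,0,0],[0,0,0],[0,0,0],[0,0,0],[0,0,0]],"grip":[0.35,0.35,0.35,0.35,0.35,0.35,0.35,0.35,0.35,0.35]}' 20
```

```text
time: 19.65
tcp_pos: [0.5682, 0.1267, 0.1842]
eef_rot: [3.138, -0.004, 1.86]
force: [0.1, -0.4, -0.0]
opening: 0.653
grasp_force: 0.0
time: 20.65
tcp_pos: [0.5674, 0.1189, 0.1248]
eef_rot: [3.141, -0.0, 1.851]
force: [0.3, 0.5, -0.4]
opening: 0.653
grasp_force: 0.0
```

```bash
python3 -m handwheel '{"rotation":[[0,0,0],[0,0,0],[0,0,0],[0,0,0],[0,0,0],[0,0,0],[0,0,0],[0,0,0],[0,0,0],[0,0,0]],"translation":[[0,0,-2],[0,0,-2],[0,0,-2],[0,0,-1],[0,0,-0.5],[0,0,0],[0,0,0],[0,0,0],[0,0,0],[0,0,0]],"grip":[0.35,0.35,0.35,0.35,0.35,0.35,0.5,0.62,0.7,0.75]}' 20
python3 -m handwheel '{"rotation":[[0,0,0],[0,0,0],[0,0,0],[0,0,0],[0,0,0],[0,0,0],[0,0,0],[0,0,0],[0,0,0],[0,0,0]],"translation":[[0,0,0],[0,0,0],[0,0,0],[0,0,0],[0,0,2],[0,0,4],[0,0,4.8],[0,0,4.8],[0,0,4.4],[0,0,2]],"grip":[0.8,0.8,0.8,0.8,0.8,0.8,0.8,0.8,0.8,0.8]}' 20
python3 -m handwheel '{"rotation":[[0,0,0],[0,0,0],[0,0,0],[0,0,0],[0,0,0],[0,0,0],[0,0,0],[0,0,0],[0,0,0],[0,0,0]],"translation":[[0,0,0],[0,0,0],[0,0,0],[0,0,0],[0,0,0],[0,0,0],[0,0,0],[0,0,0],[0,0,0],[0,0,0]],"grip":[0.8,0.8,0.8,0.8,0.8,0.8,0.8,0.8,0.8,0.8]}' 20
python3 w.py w9; python3 held.py w9|tail -2
```

```text
time: 21.65
tcp_pos: [0.5676, 0.1189, 0.0501]
eef_rot: [3.141, -0.0, 1.851]
force: [-2.0, -0.6, 1.3]
opening: 0.354
grasp_force: 0.8
time: 22.65
tcp_pos: [0.5689, 0.1188, 0.2736]
eef_rot: [3.135, 0.0, 1.851]
force: [1.1, 0.7, -2.0]
opening: 0.355
grasp_force: 20.0
time: 23.65
tcp_pos: [0.5675, 0.1188, 0.2697]
eef_rot: [3.141, -0.0, 1.851]
force: [0.8, -0.2, -1.8]
opening: 0.351
grasp_force: 20.0
23.65 [0.5675 0.1188 0.2697] [ 3.1415 -0.      1.8509]
[0.0111 0.0117 0.0123 0.0139 0.0151]
nub 247 0.0001126215566827878 6.769500694483949e-05
```

```bash
python3 -m handwheel '{"rotation":[[0,0,0],[0,0,0],[0,0,0],[0,0,0],[0,0,0],[0,0,0],[0,0,0],[0,0,0],[0,0,0],[0,0,0]],"translation":[[-0.7,-3,0],[-1.1,-4.5,0],[-1.1,-4.7,0],[-1.1,-4.7,0],[-1.1,-4.7,0],[-1.1,-4.5,0],[-1.1,-4,0],[-0.9,-3.5,0],[-0.5,-2,0],[-0.2,-0.6,0]],"grip":[0.8,0.8,0.8,0.8,0.8,0.8,0.8,0.8,0.8,0.8]}' 20
python3 -m handwheel '{"rotation":[[0,0,0],[0,0,0],[0,0,0],[0,0,0],[0,0,0],[0,0,0],[0,0,0],[0,0,0],[0,0,0],[0,0,0]],"translation":[[0,0,-2],[0,0,-2],[0,0,-2],[0,0,-1],[0,0,-0.5],[0,0,0],[0,0,0],[0,0,0],[0,0,0],[0,0,0]],"grip":[0.8,0.8,0.8,0.8,0.8,0.8,0.8,0.8,0.8,0.8]}' 20
python3 -c "
from h import *
s=bot.get_obs();print(np.round(s['tcp_pos'],4),np.round(s['force'],2),np.round(s['ft_torque'],3))"
```

```text
time: 24.7
tcp_pos: [0.477, -0.2465, 0.27]
eef_rot: [-3.141, 0.002, 1.845]
force: [-0.5, -1.2, -1.0]
opening: 0.354
grasp_force: 20.0
time: 25.7
tcp_pos: [0.4786, -0.2433, 0.1951]
eef_rot: [3.141, 0.0, 1.851]
force: [-0.1, 1.0, -1.6]
opening: 0.352
grasp_force: 20.0
[ 0.4786 -0.2433  0.1951] [-0.09  0.99 -1.55] [-0.058  0.075  0.023]
```

```bash
F='from h import *
s=bot.get_obs();print(np.round(s["tcp_pos"],4),np.round(s["force"],2),np.round(s["ft_torque"],3))'
python3 -m handwheel '{"rotation":[[0,0,0],[0,0,0],[0,0,0],[0,0,0],[0,0,0],[0,0,0],[0,0,0],[0,0,0],[0,0,0],[0,0,0]],"translation":[[-0.04,0.06,-0.4],[0,0,-0.4],[0,0,-0.4],[0,0,-0.2],[0,0,-0.2],[0,0,-0.2],[0,0,-0.2],[0,0,-0.2],[0,0,-0.1],[0,0,0]],"grip":[0.8,0.8,0.8,0.8,0.8,0.8,0.8,0.8,0.8,0.8]}' 20; python3 -c "$F"
```

```text
time: 26.7
tcp_pos: [0.478, -0.2425, 0.1715]
eef_rot: [-3.141, -0.0, 1.851]
force: [0.2, 0.3, -2.4]
opening: 0.353
grasp_force: 20.0
[ 0.478  -0.2425  0.1715] [ 0.17  0.28 -2.36] [-0.115  0.105 -0.025]
```

```bash
F='from h import *
s=bot.get_obs();print(np.round(s["tcp_pos"],4),np.round(s["force"],2),np.round(s["ft_torque"],3))'
python3 -m handwheel '{"rotation":[[0,0,0],[0,0,0],[0,0,0],[0,0,0],[0,0,0],[0,0,0],[0,0,0],[0,0,0],[0,0,0],[0,0,0]],"translation":[[0,0,-0.2],[0,0,-0.2],[0,0,-0.2],[0,0,-0.2],[0,0,-0.2],[0,0,-0.2],[0,0,-0.2],[0,0,-0.1],[0,0,0],[0,0,0]],"grip":[0.8,0.8,0.8,0.8,0.8,0.8,0.8,0.8,0.8,0.8]}' 20; python3 -c "$F"
python3 -m handwheel '{"rotation":[[0,0,0],[0,0,0],[0,0,0],[0,0,0],[0,0,0],[0,0,0],[0,0,0],[0,0,0],[0,0,0],[0,0,0]],"translation":[[0,0,-0.1],[0,0,-0.1],[0,0,-0.1],[0,0,-0.1],[0,0,-0.1],[0,0,-0.1],[0,0,-0.1],[0,0,0],[0,0,0],[0,0,0]],"grip":[0.8,0.8,0.8,0.8,0.8,0.8,0.8,0.8,0.8,0.8]}' 20; python3 -c "$F"
python3 w.py w10;python3 pk.py w10|grep lid
```

```text
time: 27.7
tcp_pos: [0.4781, -0.2426, 0.1567]
eef_rot: [3.142, 0.0, 1.851]
force: [0.7, -0.5, -1.7]
opening: 0.352
grasp_force: 20.0
[ 0.4781 -0.2426  0.1567] [ 0.7 -0.5 -1.7] [-0.031  0.037  0.002]
time: 28.7
tcp_pos: [0.478, -0.2426, 0.1497]
eef_rot: [-3.142, -0.0, 1.851]
force: [-1.0, 0.4, -1.3]
opening: 0.348
grasp_force: 20.0
[ 0.478  -0.2426  0.1497] [-0.98  0.43 -1.27] [-0.117  0.051  0.034]
28.7 [ 0.478  -0.2426  0.1497] [-3.1416 -0.      1.8508]
lid z 0.13074073146236814
```

The lid has sunk 3.4 mm, so the cell is on the floor. I'll follow it down and release.

```bash
python3 -m handwheel '{"rotation":[[0,0,0],[0,0,0],[0,0,0],[0,0,0],[0,0,0],[0,0,0],[0,0,0],[0,0,0],[0,0,0],[0,0,0]],"translation":[[0,0,-0.1],[0,0,-0.1],[0,0,-0.05],[0,0,0],[0,0,0],[0,0,0],[0,0,0],[0,0,0],[0,0,0],[0,0,0]],"grip":[0.8,0.8,0.8,0.8,0.8,0.62,0.58,0.54,0.5,0.45]}' 20
python3 -m handwheel '{"rotation":[[0,0,0],[0,0,0],[0,0,0],[0,0,0],[0,0,0],[0,0,0],[0,0,0],[0,0,0],[0,0,0],[0,0,0]],"translation":[[0,0,0],[0,0,0],[0,0,1],[0,0,2],[0,0,3],[0,0,3],[0,-2,3],[0,-4,3],[0,-2,0],[0,0,0]],"grip":[0.45,0.45,0.45,0.45,0.45,0.4,0.35,0.35,0.35,0.35]}' 20
python3 -m handwheel '{"rotation":[[0,0,0],[0,0,0],[0,0,0],[0,0,0],[0,0,0],[0,0,0],[0,0,0],[0,0,0],[0,0,0],[0,0,0]],"translation":[[0,0,0],[0,0,0],[0,0,0],[0,0,0],[0,0,0],[0,0,0],[0,0,0],[0,0,0],[0,0,0],[0,0,0]],"grip":[0.35,0.35,0.35,0.35,0.35,0.35,0.35,0.35,0.35,0.35]}' 20
python3 w.py w11;python3 pk.py w11|grep -v '^w'
python3 - <<'E'
from h import *
a,_,_=snap('scene','s11.png');A=cv2.imread('pics/s11.png');s=cv2.resize(A[135:225,140:255],None,fx=3,fy=3,interpolation=2);t=A[140:270,245:425]
t=cv2.copyMakeBorder(t,0,s.shape[0]-t.shape[0],0,0,cv2.BORDER_CONSTANT)
b=np.hstack([s,t]);w=cv2.imread('pics/w11.png')[:270];w=np.pad(w,((0,0),(0,b.shape[1]-512),(0,0)));cv2.imwrite('pics/m11.png',np.vstack([w,b]))
c,d,m=load('w11');P=cloud(d,m);z=P[...,2];k=((z>.152)&(z<.18)&(d>0)).astype(np.uint8);k[235:]=0
N,l,st,ce=cv2.connectedComponentsWithStats(k)
for i in range(1,N):
    if st[i,4]>200: q=P[l==i];print('cell top',np.round(cv2.minEnclosingCircle(np.float32(q[:,:2]*1000))[0],1),np.percentile(q[:,2],[10,50,90]).round(4),ce[i])
E
```

```text
time: 29.75
tcp_pos: [0.4781, -0.2426, 0.1472]
eef_rot: [3.142, 0.0, 1.851]
force: [-0.1, 0.8, -0.1]
opening: 0.534
grasp_force: 0.0
time: 30.75
tcp_pos: [0.4768, -0.3267, 0.299]
eef_rot: [3.141, 0.005, 1.845]
force: [-0.2, -0.1, 0.0]
opening: 0.653
grasp_force: 0.0
time: 31.75
tcp_pos: [0.478, -0.3226, 0.2971]
eef_rot: [-3.142, -0.0, 1.851]
force: [-0.1, -0.7, -0.4]
opening: 0.652
grasp_force: 0.0
31.75 [ 0.478  -0.3226  0.2971] [-3.1415 -0.      1.8508]
lid z 0.12816812071945854
outer 22873.0 [ 516.9 -228.8] [129.  157.3] 16.02 [318.  82.]
hole 1343.5 [ 490.5 -286.3] [36.7 36.6] 16.07 [275. 142.]
hole 1565.0 [ 478.6 -242.2] [40.1 37.6] 16.07 [276.  95.]
hole 1832.0 [ 465.5 -195.8] [39.4 41.2] 16.06 [276.  46.]
cell top [ 465.2 -199. ] [0.1575 0.159  0.1606] [279.45705968  37.78384279]
cell top [ 478.1 -242.9] [0.1578 0.1591 0.1605] [278.61844332  94.76565144]
```

View pics/m11.png

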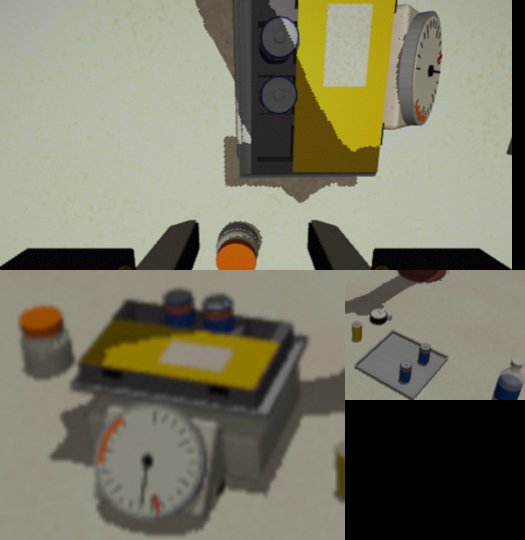

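Both cells stand upright and fully home at (280,38) and (279,95), tops 31 mm above the rim. The needle tip at (142,505) is past the red mark at (156,503) and far from the orange sector. The other two cells are still standing in the tray. I'm handing in.

```bash
python3 -c "
from workcell import bot
print(bot.finish_job())"
```

```text
the job is handed in; nothing more can be done
None
```

I added two D cells, both upright and fully home in the pack; the needle is just past the red mark and short of the orange sector, the other two cells still stand in the tray, and I handed the job in at about 32 s.

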